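# Fill the part-loaded gel caster and wedge its cassette against the gasket

## Task

Two gel casters stand on the bench: one is full with two glass cassettes, the other holds only one and so has a wide gap in front of it. Take the yellow spacer plate from the rack and slide it fully down into that wide gap (never try it on the full caster), then take the red wedge and push it down the channel between the spacer and the front wall, sloping side to the ramp, until the cassette sits squarely flush against the rubber gasket. Do not let go: finish gripping the wedge and pressing it down so that it holds the cassette tight for me to fit the clip, without overloading the glass or disturbing the full caster and the other things on the bench.

Things in the scene. Friction and masses are not known exactly. Their poses are not given: they have to be found in the camera images.
- caster_single: Grey gel caster with only one cassette, 72 mm high, base 74 (x) x 132 (y) x 10 mm, fixed. Origin: centre of its underside; x from its front wall (robot side) to its rear wall with the gasket, y along the plates, z up. The cassette stands 2.5 to 5 mm off the gasket, leaving a gap of 15 to 17.5 mm in front of it.
- caster_single_bay (a point): Middle of the bay's slippery white floor in that caster, 10 mm above the bench, same axes. The bay is 104 mm long (y) between clear cheeks. In x it runs from -14 mm (inner face of the front wall, whose top is 58 mm above this floor, the upper 8 mm flared back by 4 mm) to +18 mm (face of the black rubber gasket).
- caster_single_ramp (a point): Middle of the upper edge of the slippery white ramp in the front wall's channel (36 mm wide, y), 52 mm above the bay floor, at x = -19.3 mm; above it a lip flares back to the wall's top. The ramp leans back 8 degrees: 14 mm above the floor it is level with the front wall's inner face. With all in place the wedge jams with its tip about 14 mm above the bay floor.
- caster_full: The full caster: same build, origin and axes as the other, but its two cassettes leave a gap of only about 5 to 7 mm. Leave it alone: spacer and wedge must not be pressed against it or its cassettes.
- cassette_single_center (a point): Upright glass cassette, greenish plates with blue side strips and a white comb on top, 12 (x) x 100 (y) x 66 (z) mm, 180 g. The point is its centre, axes as its caster's. The only one in its caster, free to slide; flush on the gasket its centre is at x = +12 mm in the caster's frame.
- cassette_full_rear_center (a point): Upright glass cassette, greenish plates with blue side strips and a white comb on top, 12 (x) x 100 (y) x 66 (z) mm, 180 g. The point is its centre, axes as its caster's. Rear one in the full caster.
- cassette_full_front_center (a point): Upright glass cassette, greenish plates with blue side strips and a white comb on top, 12 (x) x 100 (y) x 66 (z) mm, 180 g. The point is its centre, axes as its caster's. Front one in the full caster.
- rack: White storage rack, base 76 (x) x 196 (y) x 8 mm, fixed; origin: centre of its underside, z up. A slot 26 mm deep at y = -34 mm holds the spacer upright, a socket 36 mm deep at y = +60 mm holds the wedge tip down; both lift straight out. The parts' x and y run as the rack's.
- spacer_grip (a point): Yellow spacer plate, upright, 110 g: body 12 (x) x 96 (y) x 64 (z) mm, lowest 10 mm tapered to 7 mm, top 16 mm only 9 mm thick, with a grip tab 9 (x) x 40 (y) x 40 (z) mm on top. The point: middle of the tab, 90 mm above the underside, 14 mm below the top. x through the thickness, z up; both faces alike. In the rack it stands 8 mm above the bench.
- wedge_grip (a point): Red wedge, 133 mm tall, 30 mm wide (y), 50 g. The point: middle of its grip block (16 (x) x 30 (y) x 36 (z) mm), 115 mm above the tip. Its upright face looks to +x, 11 mm from the point; the other slopes 8 degrees. 8 mm thick at the tip (bevelled to 4 on the upright face's last 10 mm), 21.6 mm below the block. z up; its +x goes to the caster's +x.
- stack: Stack of four small culture dishes, 60 mm across, 60 mm high, a bystander. Origin at its underside.
- wide_stack: Stack of three wide culture dishes, 92 mm across, 45 mm high, a bystander. Origin at its underside.
- beaker: Small empty glass beaker, 55 mm across, 71 mm high, a bystander. Origin at its underside.
- dishes: Two stacked culture dishes, 59 mm across, 30 mm high, a bystander. Origin at its underside.
- reagent: Brown bottle with black cap, 64 mm across, 135 mm high, a bystander. Origin at its underside.
- pen: Black and white marker pen, 135 mm long, lying on the bench, a bystander.
- tape: Roll of tan tape lying flat, 98 mm across, 25 mm high, a bystander.
There are look-alikes about, which are no part of the job. Of the things shaped like the part that bears wedge_grip, the red one is meant. Leave any purple look-alike of the part that bears spacer_grip alone.

How it is judged:
By the outcome, as a careful person would: the job done as asked, in the order asked, and still so for the second after the job is handed in, while the arm keeps its last pose, push and grip.
It also fails if it takes over 62 s, if anything falls off the work surface, if the arm or the gripper's body presses on something with over 40 N, if the wrist force passes 120 N, or if a joint passes its speed limit or range.

## Robot

A 6-joint arm with a two-finger parallel gripper is mounted at the origin on a cart in front of the work surface, level with it; the furniture and walls round the work are solid. World frame = base frame: x ahead of the robot, y to its left, z up, the work surface at z = 0. Lengths are in m, angles in rad, forces in N, time in s.
With the tool pointing down it reaches from about 0.3 to 0.875 m from the base axis. Payload 4.2 kg.
Tool frame: the origin (TCP) lies on the centre line of the jaws, within the pads' length; the fingertips stand 11 mm ahead of it and the grasp point (between the pads) lies 8 mm behind it; z points along the fingers, y is the line along which they close (so a half turn about z gives the same grasp; the last joint's range is limited). The gripper opens to 85 mm and grips with 20 to 120 N. Pads are 22 mm wide; open, the fingers measure 114 mm over their backs; the gripper's body (76 mm by 85 mm) begins 54 mm behind the grasp point. The pads swing forward as they close: fully open they stand 13 mm farther back than shut.
Start: joints at [1.214, 0.32, 1.565, -0, 1.257, -0.02], TCP at [0.19, 0.543, 0.242] pointing down, gripper open.
Joint ranges: [-3.11, 3.11], [-0.84, 2.01], [0.21, 2.61], [-1.34, 4.49], [0.05, 2.63], [-2.56, 2.56]. Speed limits (rad/s): [2.57, 2.57, 3.14, 3.14, 3.14, 3.14].

## Interface

Orientations are given as a unit quaternion [x, y, z, w].
In Python, from workcell import ctrl gives the robot as it stands.
- The arm moves only by the tool jog_arm, never from a script. Its arguments are lists of equal length, an entry for each row: "slide": the shift along the tool's x, y, z in mm, a list of three; "delta_rot": the turn, a rotation vector about the tool's x, y, z in rad, a list of three. In form: {"slide": [[dx, dy, dz], ...], "delta_rot": [[ax, ay, az], ...]}. A call has 1 to 20 rows; each row is the pose to reach, as a shift and turn from the pose commanded when the call began, along the tool's axes at that moment; what a row does not reach only later rows make up. A row lasts 1/12 s, in which the tool goes at most 41.7 mm and 7.16 degrees, less where a joint would pass 70% of its speed; a pose out of reach is approached as far as the arm can. A call with a gripper value outside its range is refused whole. "grip" is the opening, from 0 (shut) to 1 (fully open), set as the call begins (left out, the last holds). The fingers move at their own pace and stop on an object; "force" is the grip in N (left out, the last holds). Time passes only in rows, so rows that repeat a pose let the fingers close. It gives the time, the measured TCP pose, the force, the opening and the grip force at its end, in the units of the state.
- ctrl.get_state(): the state, without advancing time (a new reading comes with each control period).
- ctrl.grab_frame(name): name is "scene" or "side" or "wrist"; returns the picture (420x560x3 uint8, blue, green, red); there is no depth.
- ctrl.get_calibration(name): a dict with "fx", "fy", "cx", "cy" (pixels), "k1" (the pictures are not rectified: a ray, as slopes to the right and down, at radius r is drawn at 1 + k1 r^2 times it, then the intrinsics apply), "eye" and "orientation" of the camera in the world; the wrist camera has in their place "mount" (4x4, takes a point from camera to tool coordinates, whose origin is the TCP and whose axes are the flange's). Camera axes: x right, y down, z forward; pixel columns grow to the right and rows downward; lengths in m; the calibration is good to about 2 mm. A picture is of the moment at which its call begins: read the wrist's pose just before it. get_calibration takes no time and is no camera call.
- ctrl.sign_off(): hands the job in; it is judged then, once.
The state is a dict: "t": time; "q": joint angles; "joint_vel": joint speeds; "joint_efforts": joint torques, N m; "tcp_pos": TCP position; "ee_rot": TCP orientation; "ft_force": force on the tool from outside, world axes, zero at the start; "ft_torque": the same for the moment, N m; "finger_gap": opening from 0.0 (shut) to 1.0 (fully open); "finger_force": force on a finger pad.
Only numpy, scipy, OpenCV 4.12 (cv2) and the standard library are available. Lean on these libraries where they do the work, as an engineer would, in place of code of your own. Each camera call takes 0.05 s, during which the arm holds its last target. There are 200 camera calls.

## Working session

There is one attempt and no reset: what is moved stays moved. The work goes in short steps, Python scripts to look and compute and a tool call to move; the robot and the scene stay as the last step left them, time stands still between calls to the robot, and variables do not carry over. Pictures are saved under pics/ and viewed, at most 10 in all, crops included, and the job is handed in when it is done.

Besides the shell and the picture viewer there is one more tool, called after "Call:" in YAML: its name, and indented under it one key for each argument. jog_arm: Moves the arm, as the interface text tells. Its arguments: {"type":"object","properties":{"slide":{"type":"array"},"delta_rot":{"type":"array"},"grip":{"type":"number"},"force":{"type":"number"}},"required":["slide","delta_rot"]}

```bash
mkdir -p pics; cat > h.py <<'E'
import numpy as np, cv2
from scipy.spatial.transform import Rotation as R
from workcell import ctrl
def snap(n,f):
    s=ctrl.get_state(); im=ctrl.grab_frame(n); cv2.imwrite(f'pics/{f}.png',im)
    np.save(f'pics/{f}.npy',np.r_[s['tcp_pos'],s['ee_rot']]); return im
E
python3 - <<'E'
from h import *
a=snap('scene','scene0');b=snap('side','side0');w=snap('wrist','wrist0')
for n in('scene','side','wrist'):print(n,ctrl.get_calibration(n))
print(ctrl.get_state())
cv2.imwrite('pics/a.png',cv2.resize(a,(800,600),interpolation=cv2.INTER_CUBIC))
cv2.imwrite('pics/b.png',cv2.resize(b,(800,600),interpolation=cv2.INTER_CUBIC))
E
```

```text
scene {'fx': 469.5614106808457, 'fy': 469.5614106808457, 'cx': 283.3605412952271, 'cy': 205.49014637846167, 'k1': -0.06782365584182906, 'eye': array([ 0.01921868, -0.46235218,  1.01936396]), 'orientation': array([ 0.85805205, -0.38937402,  0.14342253, -0.30259631])}
side {'fx': 447.79738773576753, 'fy': 447.79738773576753, 'cx': 287.7646549153601, 'cy': 214.50973902800368, 'k1': -0.06897337112234943, 'eye': array([0.63681919, 1.05297063, 0.88540263]), 'orientation': array([ 0.00840924,  0.8956172 , -0.44457382, -0.01237904])}
wrist {'fx': 304.2752769422182, 'fy': 304.2752769422182, 'cx': 282.2651937138659, 'cy': 209.65877655971315, 'k1': 0.018305499990510826, 'mount': array([[-7.63301452e-04, -9.49893190e-01, -3.12573745e-01,
         8.10401453e-02],
       [ 9.99999559e-01, -8.96310536e-04,  2.81847598e-04,
        -4.19688685e-04],
       [-5.47888255e-04, -3.12573392e-01,  9.49893454e-01,
        -1.30535501e-01],
       [ 0.00000000e+00,  0.00000000e+00,  0.00000000e+00,
         1.00000000e+00]])}
{'t': 0.15, 'q': array([ 1.21399263e+00,  3.20155835e-01,  1.56539900e+00, -2.30571566e-05,
        1.25741636e+00, -2.00185286e-02]), 'joint_vel': array([-6.96440638e-05, -2.90408467e-03, -5.37922724e-03,  5.14277123e-04,
       -7.46623285e-04, -2.33331501e-04]), 'joint_efforts': array([ 2.25606086e-04, -4.15847003e+01, -2.34343851e+01,  9.68470113e-05,
        5.88468494e-03, -7.83289721e-06]), 'tcp_pos': array([0.18990517, 0.54236505, 0.24166913]), 'ee_rot': array([ 1.67594336e-01,  9.85855803e-01, -6.79124850e-04, -1.18328372e-04]), 'ft_force': array([-0.53646183, -0.8155924 , -0.35755881]), 'ft_torque': array([ 0.00621929, -0.01301218,  0.00482905]), 'finger_force': 0.0, 'finger_gap': 1.0030051480613371}
```

View pics/a.png

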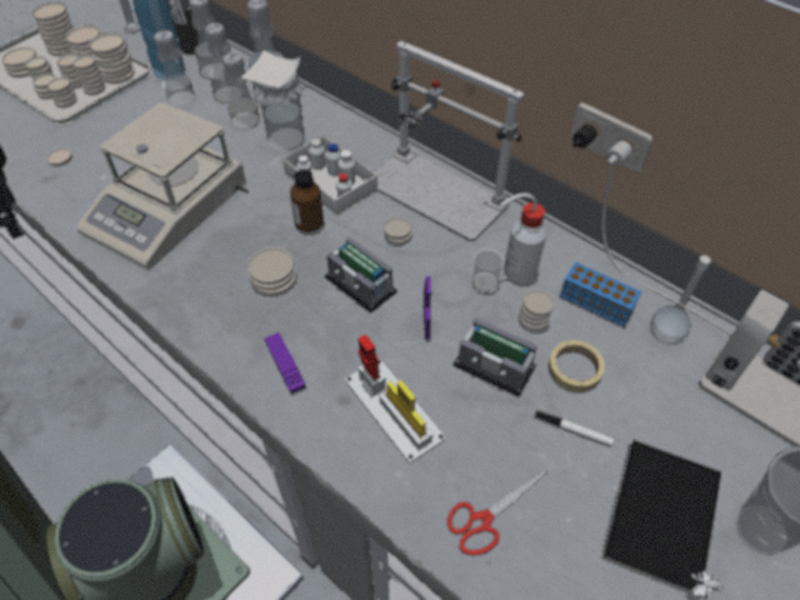

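View pics/b.png

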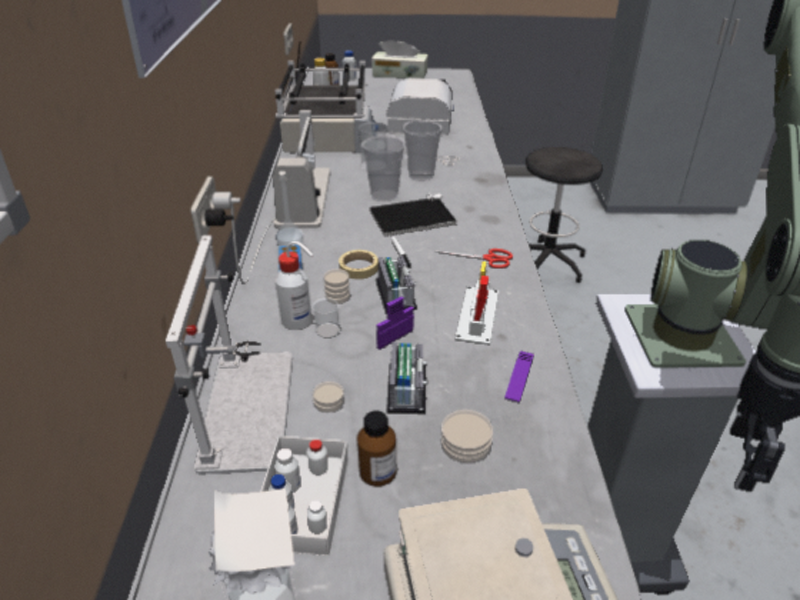

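The scene view (800x600 scale) shows the full caster at (360,272), the single one at (497,355), and the rack at (395,410), with the red wedge top at (368,343) and the yellow tab at (403,390). A purple decoy stands at (428,308). In the side view the single caster is at (396,280) and the rack at (477,315).

```bash
cat >> h.py <<'E'
from scipy.optimize import least_squares
def cam(n,pose=None):
    c=ctrl.get_calibration(n)
    K=np.array([[c['fx'],0,c['cx']],[0,c['fy'],c['cy']],[0,0,1]]);D=np.array([c['k1'],0,0,0,0.])
    if n=='wrist':
        T=np.eye(4);T[:3,:3]=R.from_quat(pose[3:]).as_matrix();T[:3,3]=pose[:3];T=T@c['mount'];return K,D,T[:3,:3],T[:3,3]
    return K,D,R.from_quat(c['orientation']).as_matrix(),np.array(c['eye'])
def proj(C,P):
    K,D,Rm,e=C;P=np.atleast_2d(P);r=Rm.T
    return cv2.projectPoints(P.astype(float),cv2.Rodrigues(r)[0],-r@e,K,D)[0][:,0]
def ray(C,uv):
    K,D,Rm,e=C;u=cv2.undistortPoints(np.array([[uv]],float),K,D)[0,0];d=Rm@np.r_[u,1];return e,d/np.linalg.norm(d)
def atz(C,uv,z):
    e,d=ray(C,uv);return e+d*(z-e[2])/d[2]
def tri(*obs):
    A=np.zeros((3,3));b=np.zeros(3);L=[]
    for C,uv in obs:
        e,d=ray(C,uv);M=np.eye(3)-np.outer(d,d);A+=M;b+=M@e;L.append((M,e))
    x=np.linalg.solve(A,b);return x,[np.linalg.norm(M@(x-e)) for M,e in L]
E
python3 - <<'E'
from h import *
S=cam('scene');D=cam('side');k=.7
for n,a,b in(('tab top',(403,384),(484,263)),('wedge top',(367,340),(482,279)),('single',(497,340),(396,262)),('full',(360,262),(405,350)),('purple',(428,282),(400,305))):
    print(n,tri((S,np.array(a)*k),(D,np.array(b)*k)))
for n,a,z in(('rackcorner far L',(349,380),.008),('rack near',(412,457),.008),('rack right',(441,436),.008),('rack top',(376,362),.008),('purp flat',(283,362),0),('wide',(272,265),.045),('stack',(537,300),.06),('beaker',(488,258),.07),('caster1 L',(456,365),0),('c1 botfront R',(518,390),0),('c1 R',(535,360),.02)):
    print(n,atz(S,np.array(a)*k,z).round(3))
E
```

```text
tab top (array([ 0.43698991, -0.10772728,  0.12245001]), [np.float64(0.000517862774212912), np.float64(0.0005178627742125984)])
wedge top (array([ 0.45250629, -0.01860314,  0.14154826]), [np.float64(0.00024070456106935865), np.float64(0.00024070456106935672)])
single (array([ 0.62566791, -0.1583524 ,  0.09045914]), [np.float64(0.002360489282213136), np.float64(0.0023604892822128515)])
full (array([0.60760541, 0.14014842, 0.08545599]), [np.float64(0.0058550496803818795), np.float64(0.005855049680381753)])
purple (array([0.62782832, 0.00749938, 0.10098042]), [np.float64(0.008342943417591665), np.float64(0.00834294341759166)])
rackcorner far L [0.434 0.014 0.008]
rack near [ 0.396 -0.165  0.008]
rack right [ 0.457 -0.176  0.008]
rack top [0.494 0.004 0.008]
purp flat [0.386 0.134 0.   ]
wide [0.508 0.29  0.045]
stack [ 0.764 -0.151  0.06 ]
beaker [ 0.78  -0.025  0.07 ]
caster1 L [ 0.588 -0.105  0.   ]
c1 botfront R [ 0.619 -0.22   0.   ]
c1 R [ 0.678 -0.212  0.02 ]
```

```bash
cat >> h.py <<'E'
def pose_down(yaw): # tool x = world y rotated by yaw, tool y = world x rotated, z down
    c,s=np.cos(yaw),np.sin(yaw); return R.from_matrix(np.array([[-s,c,0],[c,s,0],[0,0,-1]]))
def to(p,yaw,cmd=None):
    s=ctrl.get_state(); p0=np.array(s['tcp_pos']) ;r0=R.from_quat(s['ee_rot'])
    if cmd is not None: p0=np.array(cmd[:3]); r0=pose_down(cmd[3])
    rt=pose_down(yaw); print('t',s['t'],'slide',(r0.inv().apply(np.array(p)-p0)*1000).round(1),'rot',(r0.inv()*rt).as_rotvec().round(4))
E
python3 -c "
from h import *
to([.53,-.02,.30],0)"
```

```text
t 0.15 slide [-506.8 -418.5  -57.8] rot [-1.200e-03  8.000e-04  1.234e+00]
```

Call:
jog_arm:
  slide:
    - [-507,-418,-58]
    - [-507,-418,-58]
    - [-507,-418,-58]
    - [-507,-418,-58]
    - [-507,-418,-58]
    - [-507,-418,-58]
    - [-507,-418,-58]
    - [-507,-418,-58]
    - [-507,-418,-58]
    - [-507,-418,-58]
    - [-507,-418,-58]
    - [-507,-418,-58]
    - [-507,-418,-58]
    - [-507,-418,-58]
    - [-507,-418,-58]
    - [-507,-418,-58]
    - [-507,-418,-58]
    - [-507,-418,-58]
    - [-507,-418,-58]
    - [-507,-418,-58]
  delta_rot:
    - [0,0,1.234]
    - [0,0,1.234]
    - [0,0,1.234]
    - [0,0,1.234]
    - [0,0,1.234]
    - [0,0,1.234]
    - [0,0,1.234]
    - [0,0,1.234]
    - [0,0,1.234]
    - [0,0,1.234]
    - [0,0,1.234]
    - [0,0,1.234]
    - [0,0,1.234]
    - [0,0,1.234]
    - [0,0,1.234]
    - [0,0,1.234]
    - [0,0,1.234]
    - [0,0,1.234]
    - [0,0,1.234]
    - [0,0,1.234]

```text
t: 1.82
tcp_pos: [0.5296, -0.0183, 0.3001]
ee_rot: [0.707, 0.708, -0.0, -0.001]
ft_force: [-0.3, 0.6, -0.7]
finger_gap: 1.002
finger_force: 0.0
```

```bash
python3 -c "
from h import *
w=snap('wrist','w1');cv2.imwrite('pics/w1v.png',cv2.resize(w,(800,600),interpolation=cv2.INTER_CUBIC))"
```

```text
(no output)
```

View pics/w1v.png

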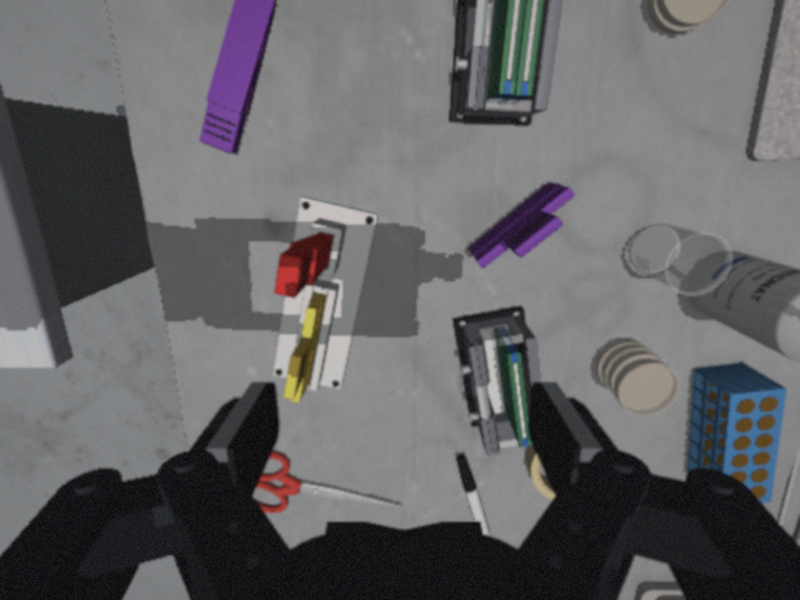

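Call:
jog_arm:
  slide:
    - [-100,20,20]
    - [-100,20,20]
    - [-100,20,20]
    - [-100,20,20]
    - [-100,20,20]
  delta_rot:
    - [0,0,0]
    - [0,0,0]
    - [0,0,0]
    - [0,0,0]
    - [0,0,0]

```text
t: 2.28
tcp_pos: [0.55, -0.1188, 0.28]
ee_rot: [0.707, 0.707, 0.0, -0.001]
ft_force: [0.7, 0.3, -0.1]
finger_gap: 1.002
finger_force: 0.0
```

```bash
python3 -c "
from h import *
w=snap('wrist','w2');cv2.imwrite('pics/w2v.png',cv2.resize(w,(800,600),interpolation=cv2.INTER_CUBIC))"
```

```text
(no output)
```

View pics/w2v.png

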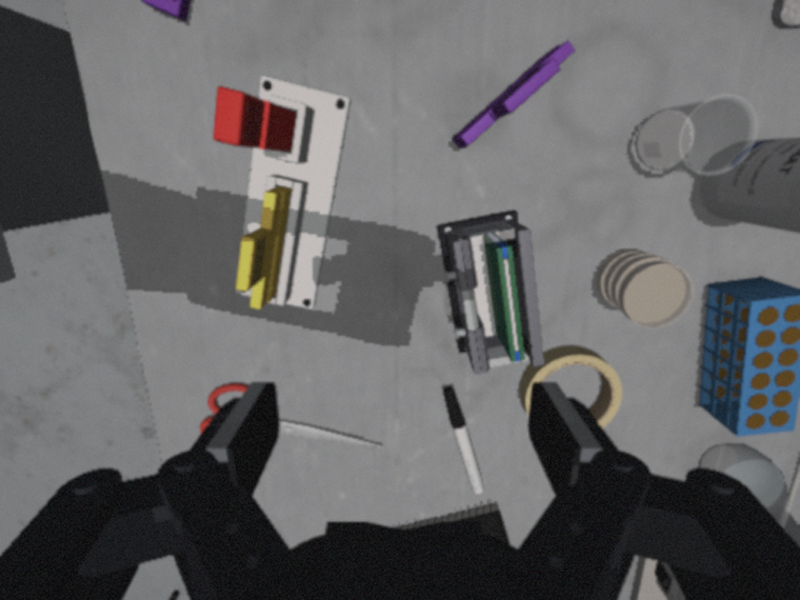

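The first wrist view shows the rack at about (325,290) and the single caster at about (497,380). The second shows them at (290,195) and (490,290). The wedge block is at (240,115), the tab at (252,262), and the purple plate at (515,95) stays clear. I'll enlarge the crops to pick corners.

```bash
python3 - <<'E'
from h import *
a=cv2.imread('pics/w1.png');b=cv2.imread('pics/w2.png')
def c(im,x,y,w,h,s):
    o=cv2.resize(im[y:y+h,x:x+w],None,fx=s,fy=s,interpolation=cv2.INTER_CUBIC)
    o=np.clip(o*1.4,0,255).astype(np.uint8)
    for i in range(0,w,20):cv2.putText(o,str(x+i),(int(i*s),8),0,.3,(255,255,255));cv2.line(o,(int(i*s),0),(int(i*s),h*9),(120,120,120) ,1) if i%20==0 else 0
    for j in range(0,h,20):cv2.putText(o,str(y+j),(0,int(j*s)+4),0,.3,(255,255,255));cv2.line(o,(0,int(j*s)),(w*9,int(j*s)),(120,120,120),1)
    p=np.zeros((600,o.shape[1],3),np.uint8);p[:o.shape[0]]=o[:600];return p
cv2.imwrite('pics/c1.png',np.hstack([c(a,185,135,90,150,4),c(b,145,50,105,170,3.5)]))
cv2.imwrite('pics/c2.png',np.hstack([c(a,310,205,80,120,5),c(b,300,145,80,120,5)]))
E
```

```text
(no output)
```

View pics/c1.png

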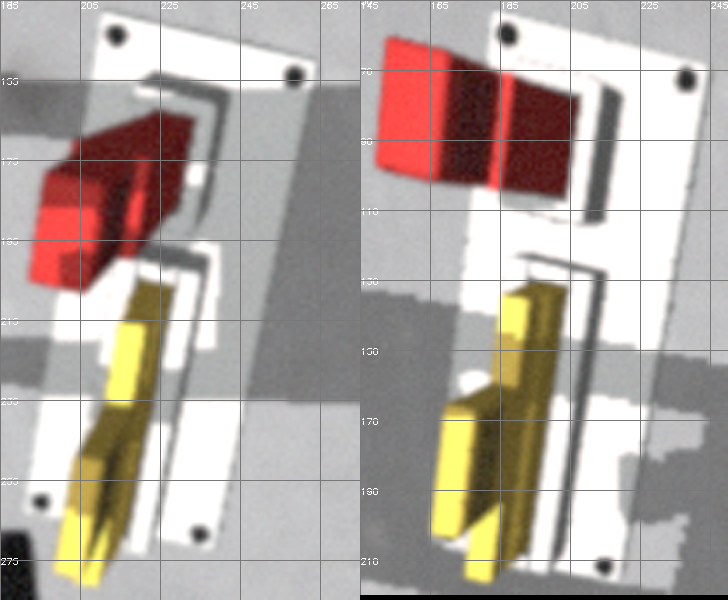

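View pics/c2.png

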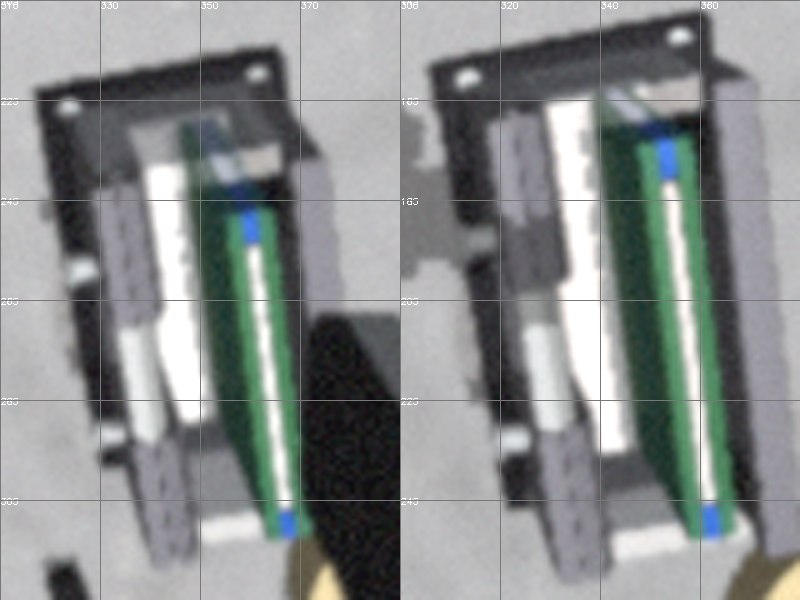

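The crops show the corners clearly, so I can triangulate the points and fit the poses. They include the rack screws, the tab top, the wedge top, the caster base corners and the ends of the cassette top.

```bash
cat > fit.py <<'E'
from h import *
W1=cam('wrist',np.load('pics/w1.npy'));W2=cam('wrist',np.load('pics/w2.npy'))
f=lambda p,s,o:(np.array(p,float)+.5)/s-.5+np.array(o)
r1=lambda *p:f(p,4,(185,135)); r2=lambda *p:f((p[0]-360,p[1]),3.5,(145,50))
c1=lambda *p:f(p,5,(310,205)); c2=lambda *p:f((p[0]-400,p[1]),5,(300,145))
P={'hA':(r1(117,35),r2(507,34)),'hB':(r1(293,77),r2(686,80)),'hD':(r1(199,535),r2(604,566)),
'tab':(r1(79,516),r2(453.5,471)),'shTL':(r1(122,322),r2(503,293)),'wedge':(r1(66,232),r2(412,108)),
'wTL':(r1(48,175),r2(388,37)),'wBL':(r1(29,280),r2(376,165)),'wBR':(r1(85,292),r2(437,180)),
'tabTL':(r1(75,457),r2(447,405)),'tabBL':(r1(55,573),r2(431,537)),
'scA':(c1(68,106),c2(467,78)),'scB':(c1(257,74),c2(680,37)),'cA':(c1(37,92),c2(430,66)),'cB':(c1(280,48),c2(707,12)),
'kTL':(c1(228,212),c2(640,140)),'kTR':(c1(277,208),c2(693,135)),'kBL':(c1(268,537),c2(688,538)),'kBR':(c1(313,540),c2(738,535))}
X={}
if __name__=='__main__':
  for k,(a,b) in P.items():
    X[k],r=tri((W1,a),(W2,b));print(k,(X[k]*1000).round(1),'res',round(r[0]*1000,1))
  for a,b in(('hA','hB'),('tabTL','tabBL'),('wTL','wBL'),('scA','scB'),('cA','cB'),('kTL','kBL'),('kTR','kBR')):
    d=X[a]-X[b];print(a,b,'len',round(np.hypot(*d[:2])*1000,1),'yaw as y-axis',round(np.arctan2(-d[0],d[1]),3),'as x',round(np.arctan2(-d[1],-d[0]),3))
  def T(p,L): 
    L=np.array(L,float);c,s=np.cos(p[2]),np.sin(p[2]);return np.c_[p[0]+c*L[:,0]-s*L[:,1],p[1]+s*L[:,0]+c*L[:,1],L[:,2]]
  def fit(keys,Lf,x0):
    g=lambda p:np.concatenate([(proj(W,T(p,Lf(p)))-np.array([P[k][i] for k in keys])).ravel() for i,W in enumerate((W1,W2))])
    o=least_squares(g,x0);print(o.x.round(4),'res',np.abs(o.fun).max().round(2),o.fun.std().round(2));return o.x
  # caster, cassette: p=(x,y,yaw,cassette x,cassette y,cassette yaw ignored)
  print('caster+cassette');fit(['cA','cB','kTL','kTR','kBL','kBR'],lambda p:[(-.037,.066,.010),(.037,.066,.010),(p[3]-.006,.05+p[4],.076),(p[3]+.006,.05+p[4],.076),(p[3]-.006,-.05+p[4],.076),(p[3]+.006,-.05+p[4],.076)],[.63,-.16,.26,.008,0])
  print('tab');fit(['tab','tabTL','tabBL','shTL'],lambda p:[(0,0,.112),(-.0045,.02,.112),(-.0045,-.02,.112),(-.0045,.048,.072)],[.43,-.1,-.2])
  print('wedge (z free)');fit(['wedge','wTL','wBL','wBR'],lambda p:[(0,0,p[3]),(-.008,.015,p[3]),(-.008,-.015,p[3]),(.008,-.015,p[3])],[.45,-.02,-.2,.14])
  print('cassette alone');fit(['kTL','kTR','kBL','kBR'],lambda p:[(-.006,.05,p[3]),(.006,.05,p[3]),(-.006,-.05,p[3]),(.006,-.05,p[3])],[.63,-.16,.26,.076])
E
python3 fit.py
```

```text
hA [435.3  18.2   7.8] res 0.1
hB [495.1   4.1   7. ] res 0.2
hD [ 454.2 -172.9    7.9] res 0.1
tab [ 437.2 -110.   110.1] res 0.0
shTL [445.  -62.8  72.6] res 0.1
wedge [448.4 -16.2 138.9] res 0.0
wTL [445.6  -1.4 140.7] res 0.0
wBL [438.  -28.7 138.6] res 0.1
wBR [451.7 -32.  138. ] res 0.2
tabTL [437.6 -90.9 110.3] res 0.0
tabBL [ 427.6 -130.5  107.7] res 0.2
scA [ 589.5 -101.8    8.3] res 0.1
scB [644.4 -91.   10.2] res 0.2
cA [580.4 -99.3   3.3] res 0.3
cB [652.7 -85.4   2.7] res 0.2
kTL [ 622.1 -105.4   74.2] res 0.1
kTR [ 634.2 -104.2   74.3] res 0.4
kBL [ 640.1 -203.2   74.8] res 0.1
kBR [ 650.2 -199.1   81.4] res 0.2
hA hB len 61.5 yaw as y-axis 1.339 as x -0.232
tabTL tabBL len 40.8 yaw as y-axis -0.247 as x -1.818
wTL wBL len 28.3 yaw as y-axis -0.272 as x -1.843
scA scB len 55.9 yaw as y-axis 1.766 as x 0.195
cA cB len 73.5 yaw as y-axis 1.76 as x 0.189
kTL kBL len 99.4 yaw as y-axis 0.182 as x -1.389
kTR kBR len 96.2 yaw as y-axis 0.167 as x -1.404
caster+cassette
[ 6.272e-01 -1.557e-01  1.829e-01  9.800e-03  6.000e-04] res 1.07 0.54
tab
[ 0.4379 -0.1103 -0.2354] res 1.01 0.46
wedge (z free)
[ 0.4483 -0.0165 -0.253   0.1374] res 2.16 0.93
cassette alone
[ 0.6369 -0.1536  0.1813  0.0754] res 1.17 0.48
```

```bash
python3 -c "
from h import *
to([.4375,-.110,.17],-.23);to([.4375,-.110,.093],-.23)"
```

```text
t 2.3333 slide [   8.1 -112.6  110.4] rot [-0.0003 -0.0009  0.2308]
t 2.3333 slide [   8.  -112.6  187.4] rot [-0.0003 -0.0009  0.2308]
```

Call:
jog_arm:
  slide:
    - [8,-112.5,110]
    - [8,-112.5,110]
    - [8,-112.5,110]
    - [8,-112.5,110]
    - [8,-112.5,110]
    - [8,-112.5,110]
    - [8,-112.5,125]
    - [8,-112.5,140]
    - [8,-112.5,155]
    - [8,-112.5,170]
    - [8,-112.5,182]
    - [8,-112.5,187]
    - [8,-112.5,187]
  delta_rot:
    - [0,0,0.231]
    - [0,0,0.231]
    - [0,0,0.231]
    - [0,0,0.231]
    - [0,0,0.231]
    - [0,0,0.231]
    - [0,0,0.231]
    - [0,0,0.231]
    - [0,0,0.231]
    - [0,0,0.231]
    - [0,0,0.231]
    - [0,0,0.231]
    - [0,0,0.231]
  grip: 0.6

```text
t: 3.42
tcp_pos: [0.4394, -0.1109, 0.0936]
ee_rot: [0.784, 0.621, 0.0, 0.0]
ft_force: [0.7, -0.5, -0.8]
finger_gap: 0.601
finger_force: 0.0
```

Call:
jog_arm:
  slide:
    - [0,0,0]
    - [0,0,0]
    - [0,0,0]
    - [0,0,0]
    - [0,0,0]
    - [0,0,0]
    - [0,0,0]
    - [0,0,0]
  delta_rot:
    - [0,0,0]
    - [0,0,0]
    - [0,0,0]
    - [0,0,0]
    - [0,0,0]
    - [0,0,0]
    - [0,0,0]
    - [0,0,0]
  grip: 0
  force: 60

```text
t: 4.08
tcp_pos: [0.4384, -0.1114, 0.0943]
ee_rot: [0.784, 0.621, 0.001, 0.001]
ft_force: [-1.0, 1.0, 6.0]
finger_gap: 0.095
finger_force: 59.1
```

```bash
python3 -c "
from h import *
w=snap('wrist','w3');cv2.imwrite('pics/w3v.png',w)
to([.4375,-.110,.093],-.23)"
```

```text
t 4.1333 slide [ 1.2 -1.2  1.3] rot [ 0.0016 -0.0003 -0.0012]
```

View pics/w3v.png

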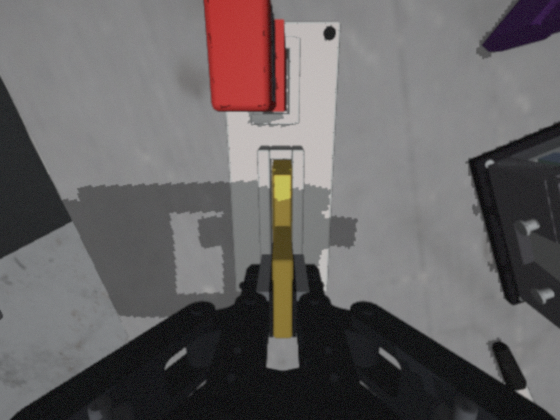

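The spacer is gripped and lines up with the tool (yellow column at 270–295, rows 160–335). Next I lift it straight out and hover over the single caster's gap.

```bash
python3 -c "
from h import *
to([.6227,-.1587,.2043],.183)"
```

```text
t 4.1333 slide [  -3.8  190.4 -109.7] rot [ 0.0016  0.     -0.4142]
```

Call:
jog_arm:
  slide:
    - [0,0,-8]
    - [0,0,-20]
    - [0,0,-34]
    - [0,0,-50]
    - [0,0,-68]
    - [0,0,-88]
    - [0,0,-110]
    - [0,5,-110]
    - [-1,25,-110]
    - [-1,50,-110]
    - [-2,80,-110]
    - [-2,110,-110]
    - [-3,140,-110]
    - [-3,165,-110]
    - [-4,180,-110]
    - [-4,190,-110]
    - [-4,190,-110]
    - [-4,190,-110]
  delta_rot:
    - [0,0,0]
    - [0,0,0]
    - [0,0,0]
    - [0,0,0]
    - [0,0,0]
    - [0,0,0]
    - [0,0,0]
    - [0,0,-0.05]
    - [0,0,-0.1]
    - [0,0,-0.15]
    - [0,0,-0.2]
    - [0,0,-0.25]
    - [0,0,-0.3]
    - [0,0,-0.35]
    - [0,0,-0.4]
    - [0,0,-0.413]
    - [0,0,-0.413]
    - [0,0,-0.413]

```text
t: 5.63
tcp_pos: [0.6216, -0.1587, 0.203]
ee_rot: [0.64, 0.768, -0.0, -0.001]
ft_force: [-0.8, 0.3, -0.8]
finger_gap: 0.091
finger_force: 58.6
```

```bash
python3 - <<'E'
from h import *
w=snap('wrist','w4');s=ctrl.get_state();print(s['tcp_pos'],R.from_quat(s['ee_rot']).as_matrix().round(4).tolist(),s['finger_gap'])
W=cam('wrist',np.load('pics/w4.npy'))
# overlay predicted model
def T(p,L):
    L=np.array(L,float);c,s_=np.cos(p[2]),np.sin(p[2]);return np.c_[p[0]+c*L[:,0]-s_*L[:,1],p[1]+s_*L[:,0]+c*L[:,1],L[:,2]]
k=2;v=cv2.resize(w[:300,80:480],None,fx=k,fy=k,interpolation=cv2.INTER_CUBIC);v=np.clip(v*1.3,0,255).astype(np.uint8)
p=(.628,-.1565,.183)
for L,c in(([(-.037,.066,.01),(.037,.066,.01)],(0,0,255)),([(-.018,.052,.068),(-.018,-.052,.068)],(255,0,255)),([(.0028,.052,.076),(.0028,-.048,.076)],(0,255,255)),([(.037,.052,.072),(.037,-.052,.072)],(255,255,0))):
    q=((proj(W,T(p,L))-[80,0])*k).astype(int);cv2.line(v,tuple(map(int,q[0])),tuple(map(int,q[1])),c,1)
cv2.imwrite('pics/w4v.png',v)
E
```

```text
[ 0.6211569  -0.1585962   0.20320247] [[-0.1805, 0.9836, -0.0012], [0.9836, 0.1805, 0.0004], [0.0006, -0.0011, -1.0]] 0.10036273694176068
```

View pics/w4v.png

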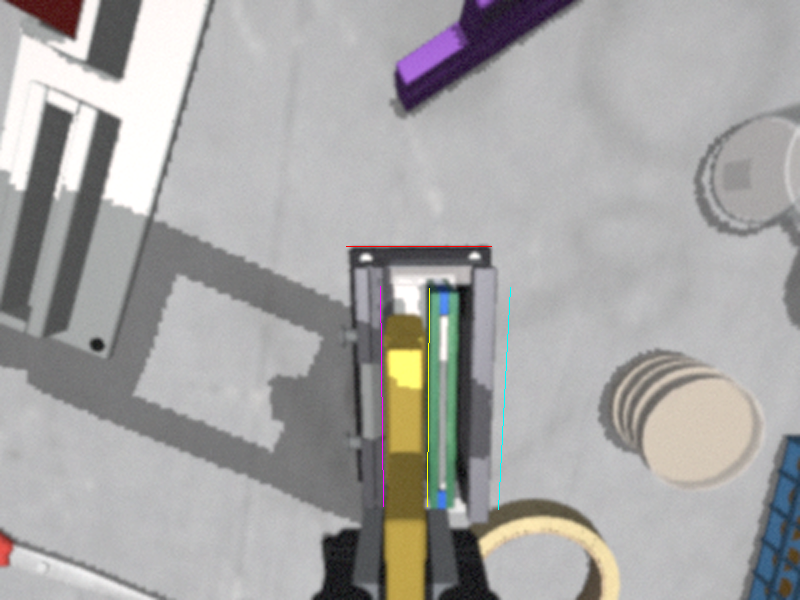

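The overlay agrees with the picture: the base edge is drawn at row 246 and seen at about 249, and the cassette front edge (430,285)–(426,508) coincides. The spacer is over the gap and needs only about 1.5 mm of correction, so I lower it now.

Call:
jog_arm:
  slide:
    - [-1.2,1.4,5]
    - [-1.2,1.4,20]
    - [-1.2,1.4,32]
    - [-1.2,1.4,38]
    - [-1.2,1.4,42]
    - [-1.2,1.4,46]
    - [-1.2,1.4,50]
    - [-1.2,1.4,54]
    - [-1.2,1.4,58]
    - [-1.2,1.4,62]
    - [-1.2,1.4,66]
    - [-1.2,1.4,70]
    - [-1.2,1.4,70]
  delta_rot:
    - [0,0,0]
    - [0,0,0]
    - [0,0,0]
    - [0,0,0]
    - [0,0,0]
    - [0,0,0]
    - [0,0,0]
    - [0,0,0]
    - [0,0,0]
    - [0,0,0]
    - [0,0,0]
    - [0,0,0]
    - [0,0,0]

```text
t: 6.77
tcp_pos: [0.623, -0.1595, 0.1322]
ee_rot: [0.64, 0.768, -0.0, -0.001]
ft_force: [-0.3, 0.6, -0.2]
finger_gap: 0.093
finger_force: 58.7
```

No contact force yet, so the spacer is inside the gap. I continue down; the floor should be reached at TCP z of about 0.096, another 36 mm.

Call:
jog_arm:
  slide:
    - [0,0,5]
    - [0,0,10]
    - [0,0,15]
    - [0,0,20]
    - [0,0,25]
    - [0,0,28]
    - [0,0,31]
    - [0,0,33]
    - [0,0,34]
    - [0,0,34]
  delta_rot:
    - [0,0,0]
    - [0,0,0]
    - [0,0,0]
    - [0,0,0]
    - [0,0,0]
    - [0,0,0]
    - [0,0,0]
    - [0,0,0]
    - [0,0,0]
    - [0,0,0]

```text
t: 7.6
tcp_pos: [0.6235, -0.1596, 0.0991]
ee_rot: [0.64, 0.768, 0.0, -0.0]
ft_force: [-0.6, -0.4, -1.3]
finger_gap: 0.098
finger_force: 58.7
```

Call:
jog_arm:
  slide:
    - [0,0,1]
    - [0,0,2]
    - [0,0,3]
    - [0,0,4]
    - [0,0,4]
  delta_rot:
    - [0,0,0]
    - [0,0,0]
    - [0,0,0]
    - [0,0,0]
    - [0,0,0]

```text
t: 8.02
tcp_pos: [0.6238, -0.1597, 0.0963]
ee_rot: [0.64, 0.768, 0.0, 0.001]
ft_force: [-1.7, 1.3, 4.4]
finger_gap: 0.096
finger_force: 59.4
```

The spacer touched the floor at exactly the predicted height (0.0963). Next I release it, rise, and refine the wedge position using the close view w3.

Call:
jog_arm:
  slide:
    - [0,0,-2]
    - [0,0,-2]
    - [0,0,-2]
    - [0,0,-2]
    - [0,0,-20]
    - [0,0,-50]
    - [0,0,-90]
    - [0,0,-110]
    - [0,0,-110]
  delta_rot:
    - [0,0,0]
    - [0,0,0]
    - [0,0,0]
    - [0,0,0]
    - [0,0,0]
    - [0,0,0]
    - [0,0,0]
    - [0,0,0]
    - [0,0,0]
  grip: 0.4

```text
t: 8.77
tcp_pos: [0.6263, -0.1604, 0.2113]
ee_rot: [0.64, 0.768, 0.002, 0.005]
ft_force: [1.3, -0.4, 0.7]
finger_gap: 0.4
finger_force: 0.0
```

```bash
python3 - <<'E'
from fit import *
W3=cam('wrist',np.load('pics/w3.npy'));snap('wrist','w5')
obs=[(W1,'wTL',0),(W1,'wBL',0),(W1,'wBR',0),(W2,'wTL',1),(W2,'wBL',1),(W2,'wBR',1)]
loc={'wTL':(-.008,.015),'wBL':(-.008,-.015),'wBR':(.008,-.015)}
uv=[P[k][i] for _,k,i in obs]+[(212,107),(271,108)]
cs=[o[0] for o in obs]+[W3,W3];lo=[loc[o[1]] for o in obs]+[loc['wBL'],loc['wBR']]
for z in(.139,.141):
  def g(p):
    c,s=np.cos(-.23),np.sin(-.23)
    return np.concatenate([proj(C,[p[0]+c*l[0]-s*l[1],p[1]+s*l[0]+c*l[1],z])[0]-u for C,l,u in zip(cs,lo,uv)])
  o=least_squares(g,[.448,-.016],loss='soft_l1');print(z,o.x.round(4),o.fun.round(1))
to([.448,-.017,.20],-.23);s=ctrl.get_state();print(s['tcp_pos'],s['finger_gap'])
E
```

```text
0.139 [ 0.4487 -0.0156] [-1.1 -2.5 -0.6 -0.   1.3  0.4 -1.1 -2.6 -1.  -0.2  0.9  0.3 -0.2  0.8
  0.9 -0.2]
0.141 [ 0.4491 -0.0157] [-1.2 -2.  -0.8  0.6  1.2  1.1 -1.6 -2.9 -1.5 -0.2  0.6  0.3 -0.3  0.6
  2.2 -0.4]
t 8.8167 slide [ 172.7 -148.1    7. ] rot [0.0061 0.0014 0.412 ]
[ 0.62489113 -0.16004532  0.20825883] 0.3978638728793329
```

Call:
jog_arm:
  slide:
    - [173.4,-147.3,7]
    - [173.4,-147.3,7]
    - [173.4,-147.3,7]
    - [173.4,-147.3,7]
    - [173.4,-147.3,7]
    - [173.4,-147.3,7]
    - [173.4,-147.3,7]
    - [173.4,-147.3,7]
    - [173.4,-147.3,7]
    - [173.4,-147.3,7]
    - [173.4,-147.3,20]
    - [173.4,-147.3,36]
    - [173.4,-147.3,52]
    - [173.4,-147.3,68]
    - [173.4,-147.3,82]
    - [173.4,-147.3,90]
    - [173.4,-147.3,90]
    - [173.4,-147.3,90]
  delta_rot:
    - [0,0,0.412]
    - [0,0,0.412]
    - [0,0,0.412]
    - [0,0,0.412]
    - [0,0,0.412]
    - [0,0,0.412]
    - [0,0,0.412]
    - [0,0,0.412]
    - [0,0,0.412]
    - [0,0,0.412]
    - [0,0,0.412]
    - [0,0,0.412]
    - [0,0,0.412]
    - [0,0,0.412]
    - [0,0,0.412]
    - [0,0,0.412]
    - [0,0,0.412]
    - [0,0,0.412]
  grip: 0.55

```text
t: 10.32
tcp_pos: [0.4478, -0.0162, 0.1151]
ee_rot: [0.784, 0.621, -0.0, -0.0]
ft_force: [1.0, -0.4, 0.2]
finger_gap: 0.549
finger_force: 0.0
```

Call:
jog_arm:
  slide:
    - [0,0,0]
    - [0,0,0]
    - [0,0,0]
    - [0,0,0]
    - [0,0,0]
    - [0,0,0]
    - [0,0,0]
  delta_rot:
    - [0,0,0]
    - [0,0,0]
    - [0,0,0]
    - [0,0,0]
    - [0,0,0]
    - [0,0,0]
    - [0,0,0]
  grip: 0
  force: 90

```text
t: 10.9
tcp_pos: [0.4494, -0.016, 0.1166]
ee_rot: [0.783, 0.621, 0.002, 0.002]
ft_force: [3.5, -0.5, 5.1]
finger_gap: 0.179
finger_force: 88.1
```

The wedge is gripped (15 mm opening). I view w5, taken with the gripper empty above the seated spacer, to check the channel position.

```bash
python3 - <<'E'
from h import *
W=cam('wrist',np.load('pics/w5.npy'));w=cv2.imread('pics/w5.png')
def T(p,L):
    L=np.array(L,float);c,s_=np.cos(p[2]),np.sin(p[2]);return np.c_[p[0]+c*L[:,0]-s_*L[:,1],p[1]+s_*L[:,0]+c*L[:,1],L[:,2]]
k=4;x0,y0=220,120;v=cv2.resize(w[y0:y0+150,x0:x0+200],None,fx=k,fy=k,interpolation=cv2.INTER_CUBIC);v=np.clip(v*1.4,0,255).astype(np.uint8)
p=(.6283,-.1573,.183)
for L,c in(([(-.037,.066,.01),(.037,.066,.01)],(0,0,255)),([(-.018,.018,.068),(-.018,-.018,.068)],(255,0,255)),([(-.0193,.018,.062),(-.0193,-.018,.062)],(0,255,0)),([(.0028,.052,.076),(.0028,-.048,.076)],(0,255,255)),([(-.0093,.02,.114),(-.0093,-.02,.114)],(255,255,0))):
    q=((proj(W,T(p,L))-[x0,y0]+.5)*k-.5);print(q.round());q=q.astype(int);cv2.line(v,tuple(map(int,q[0])),tuple(map(int,q[1])),c,1)
cv2.imwrite('pics/w5v.png',v)
E
```

```text
[[113.   2.]
 [397.   1.]]
[[180. 230.]
 [183. 379.]]
[[176. 225.]
 [179. 371.]]
[[273.  81.]
 [271. 508.]]
[[215. 271.]
 [217. 463.]]
```

View pics/w5v.png

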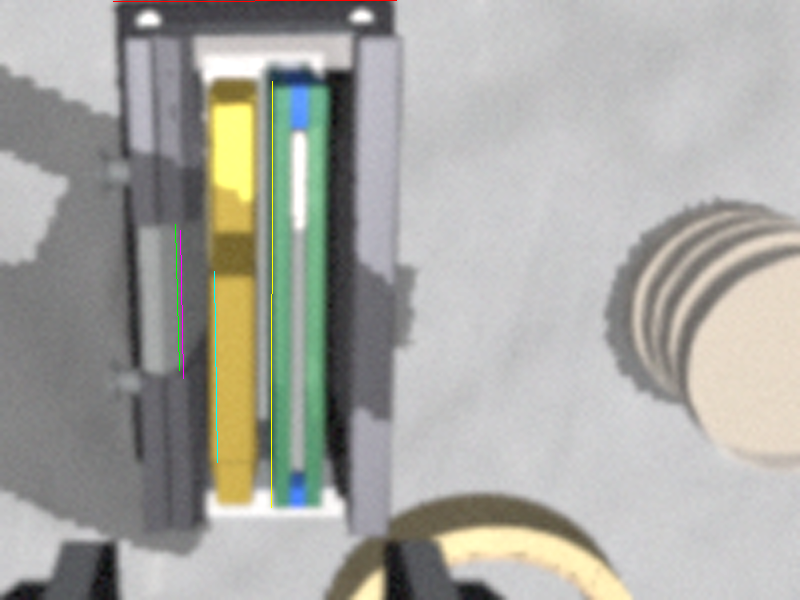

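The spacer is fully seated between the front wall and the cassette. The ramp channel is seen at rows 222–378 and predicted at 230–379, about 1 mm of offset, and the tab front matches. The wedge goes there next.

```bash
python3 -c "
from h import *
to([.6038,-.1613,.2236],.183);s=ctrl.get_state();print(s['tcp_pos'])"
```

```text
t 10.9 slide [-106.2  184.  -106. ] rot [ 5.500e-03  4.000e-04 -4.127e-01]
[ 0.4493815  -0.01602884  0.11663986]
```

Call:
jog_arm:
  slide:
    - [0,0,-8]
    - [0,0,-20]
    - [0,0,-34]
    - [0,0,-50]
    - [0,0,-70]
    - [0,0,-90]
    - [0,0,-106]
    - [-5,10,-110]
    - [-15,28,-110]
    - [-30,52,-110]
    - [-48,80,-110]
    - [-64,108,-110]
    - [-78,134,-110]
    - [-90,156,-110]
    - [-100,172,-108]
    - [-106,184,-106]
    - [-106,184,-106]
    - [-106,184,-106]
  delta_rot:
    - [0,0,0]
    - [0,0,0]
    - [0,0,0]
    - [0,0,0]
    - [0,0,0]
    - [0,0,0]
    - [0,0,0]
    - [0,0,-0.05]
    - [0,0,-0.1]
    - [0,0,-0.15]
    - [0,0,-0.2]
    - [0,0,-0.25]
    - [0,0,-0.3]
    - [0,0,-0.35]
    - [0,0,-0.4]
    - [0,0,-0.413]
    - [0,0,-0.413]
    - [0,0,-0.413]

```text
t: 12.4
tcp_pos: [0.6011, -0.1607, 0.2201]
ee_rot: [0.64, 0.768, -0.001, -0.002]
ft_force: [0.3, 0.2, 0.7]
finger_gap: 0.175
finger_force: 88.5
```

Call:
jog_arm:
  slide:
    - [0,0,0]
    - [0,0,0]
    - [0,0,0]
    - [0,0,0]
  delta_rot:
    - [0,0,0]
    - [0,0,0]
    - [0,0,0]
    - [0,0,0]

```text
t: 12.73
tcp_pos: [0.6018, -0.1604, 0.2217]
ee_rot: [0.639, 0.769, 0.0, -0.0]
ft_force: [0.2, 0.4, -0.6]
finger_gap: 0.171
finger_force: 88.5
```

```bash
python3 -c "
from h import *
w=snap('wrist','w6');s=ctrl.get_state();print(s['tcp_pos'],s['ft_force'],R.from_quat(s['ee_rot']).as_matrix().round(4).tolist())
to([.6038,-.1613,.2236],.183)
to([.6038,-.1613,.1936],.183)"
```

```text
[ 0.60192569 -0.16049359  0.2216979 ] [ 0.72913713  0.15945537 -1.01987765] [[-0.1824, 0.9832, 0.0002], [0.9832, 0.1824, 0.0001], [0.0, 0.0003, -1.0]]
t 12.7833 slide [-1.1  1.7 -1.9] rot [ 0.0003 -0.      0.0004]
t 12.7833 slide [-1.1  1.7 28.1] rot [ 0.0003 -0.      0.0004]
```

Call:
jog_arm:
  slide:
    - [-1,1.7,8]
    - [-1,1.7,18]
    - [-1,1.7,28]
    - [-1,2.3,32]
    - [-1,2.8,36]
    - [-1,3.4,40]
    - [-1,4.0,44]
    - [-1,4.5,48]
    - [-1,4.8,50]
    - [-1,4.8,50]
  delta_rot:
    - [0,0,0]
    - [0,0,0]
    - [0,0,0]
    - [0,0,0]
    - [0,0,0]
    - [0,0,0]
    - [0,0,0]
    - [0,0,0]
    - [0,0,0]
    - [0,0,0]

```text
t: 13.62
tcp_pos: [0.607, -0.161, 0.1708]
ee_rot: [0.64, 0.769, -0.0, -0.0]
ft_force: [-0.9, -0.0, 0.4]
finger_gap: 0.177
finger_force: 88.5
```

The tip is 52 mm above the bay floor, centred in the channel, with no contact. I go on parallel to the ramp.

Call:
jog_arm:
  slide:
    - [0,0.5,3]
    - [0,0.9,6]
    - [0,1.3,9]
    - [0,1.7,12]
    - [0,2.1,15]
    - [0,2.5,18]
    - [0,2.8,20]
    - [0,2.8,20]
  delta_rot:
    - [0,0,0]
    - [0,0,0]
    - [0,0,0]
    - [0,0,0]
    - [0,0,0]
    - [0,0,0]
    - [0,0,0]
    - [0,0,0]

```text
t: 14.28
tcp_pos: [0.6096, -0.1605, 0.1506]
ee_rot: [0.64, 0.769, -0.0, -0.001]
ft_force: [0.7, -0.5, -0.0]
finger_gap: 0.178
finger_force: 88.7
```

Call:
jog_arm:
  slide:
    - [0,0.3,2]
    - [0,0.6,4]
    - [0,0.9,6]
    - [0,1.1,8]
    - [0,1.4,10]
    - [0,1.4,10]
  delta_rot:
    - [0,0,0]
    - [0,0,0]
    - [0,0,0]
    - [0,0,0]
    - [0,0,0]
    - [0,0,0]

```text
t: 14.78
tcp_pos: [0.6105, -0.1606, 0.1417]
ee_rot: [0.639, 0.769, -0.001, -0.0]
ft_force: [-4.2, -1.1, 4.9]
finger_gap: 0.174
finger_force: 89.2
```

Call:
jog_arm:
  slide:
    - [0,0.2,1]
    - [0,0.3,2]
    - [0,0.5,3]
    - [0,0.6,4]
    - [0,0.6,4]
  delta_rot:
    - [0,0,0]
    - [0,0,0]
    - [0,0,0]
    - [0,0,0]
    - [0,0,0]

```text
t: 15.2
tcp_pos: [0.6114, -0.1602, 0.1366]
ee_rot: [0.64, 0.769, -0.0, -0.001]
ft_force: [-3.3, -0.8, 0.2]
finger_gap: 0.175
finger_force: 89.0
```

Call:
jog_arm:
  slide:
    - [0,0.1,1]
    - [0,0.3,2]
    - [0,0.4,3]
    - [0,0.4,3]
    - [0,0.4,3]
  delta_rot:
    - [0,0,0]
    - [0,0,0]
    - [0,0,0]
    - [0,0,0]
    - [0,0,0]

```text
t: 15.62
tcp_pos: [0.6116, -0.1602, 0.1344]
ee_rot: [0.639, 0.769, -0.001, -0.001]
ft_force: [-5.2, -1.3, 3.8]
finger_gap: 0.175
finger_force: 89.9
```

Call:
jog_arm:
  slide:
    - [0,0.1,0.7]
    - [0,0.1,1.5]
    - [0,0.1,1.5]
    - [0,0.1,1.5]
  delta_rot:
    - [0,0,0]
    - [0,0,0]
    - [0,0,0]
    - [0,0,0]

```text
t: 15.95
tcp_pos: [0.6118, -0.1602, 0.1339]
ee_rot: [0.639, 0.769, -0.001, -0.0]
ft_force: [-7.7, -0.6, 9.5]
finger_gap: 0.177
finger_force: 90.6
```

Call:
jog_arm:
  slide:
    - [0,0,0.8]
    - [0,0,1.5]
    - [0,0,1.5]
    - [0,0,1.5]
  delta_rot:
    - [0,0,0]
    - [0,0,0]
    - [0,0,0]
    - [0,0,0]

```text
t: 16.28
tcp_pos: [0.6119, -0.1603, 0.1335]
ee_rot: [0.639, 0.769, -0.0, 0.0]
ft_force: [-7.3, -0.5, 13.8]
finger_gap: 0.174
finger_force: 91.3
```

```bash
python3 - <<'E'
from h import *
s=ctrl.get_state();w=snap('wrist','w7');sc=snap('scene','s7');print(s['t'],s['tcp_pos'],s['ft_force'],s['finger_force'])
a=cv2.resize(w[:200,180:440],None,fx=2.3,fy=2.3,interpolation=cv2.INTER_CUBIC)
b=cv2.resize(cv2.imread('pics/s7.png')[200:290,290:400],None,fx=1.8,fy=1.8,interpolation=cv2.INTER_CUBIC)
v=np.zeros((max(a.shape[0],b.shape[0]),a.shape[1]+b.shape[1],3),np.uint8);v[:a.shape[0],:a.shape[1]]=a;v[:b.shape[0],a.shape[1]:]=b
cv2.imwrite('pics/w7v.png',np.clip(v*1.3,0,255).astype(np.uint8));print(v.shape)
E
```

```text
16.2833 [ 0.61191326 -0.16025293  0.13348756] [-7.25668108 -0.54977173 13.75804571] 91.30146145820618
(460, 796, 3)
```

View pics/w7v.png

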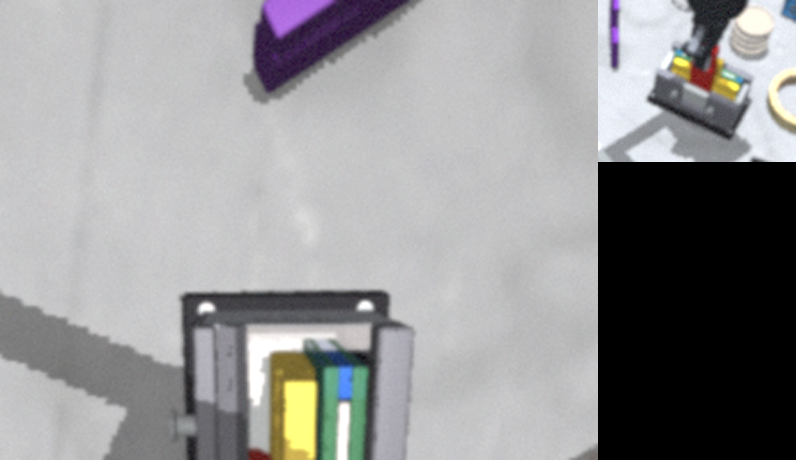

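The cassette now stands against the gasket: the dark gap at (370,400) in the crop is gone. The spacer is tight against the cassette, and the tip is about 15 mm above the floor. I add a little more press and then hold.

Call:
jog_arm:
  slide:
    - [0,0,0.7]
    - [0,0,1.4]
    - [0,0,2]
    - [0,0,2]
    - [0,0,2]
    - [0,0,2]
    - [0,0,2]
    - [0,0,2]
  delta_rot:
    - [0,0,0]
    - [0,0,0]
    - [0,0,0]
    - [0,0,0]
    - [0,0,0]
    - [0,0,0]
    - [0,0,0]
    - [0,0,0]

```text
t: 17.05
tcp_pos: [0.6128, -0.1603, 0.1324]
ee_rot: [0.639, 0.769, 0.0, 0.001]
ft_force: [-6.6, 0.8, 17.0]
finger_gap: 0.175
finger_force: 93.2
```

Call:
jog_arm:
  slide:
    - [0,0,0]
    - [0,0,0]
    - [0,0,0]
    - [0,0,0]
    - [0,0,0]
    - [0,0,0]
  delta_rot:
    - [0,0,0]
    - [0,0,0]
    - [0,0,0]
    - [0,0,0]
    - [0,0,0]
    - [0,0,0]

```text
t: 17.55
tcp_pos: [0.6128, -0.1603, 0.1324]
ee_rot: [0.639, 0.769, 0.0, 0.001]
ft_force: [-6.6, -1.1, 17.1]
finger_gap: 0.178
finger_force: 93.2
```

```bash
python3 - <<'E'
from h import *
W=snap('wrist','w8');a=cv2.imread('pics/w5.png')
s=ctrl.get_state();print(s['tcp_pos'],s['ft_force'],s['ft_torque'],s['finger_gap'])
# bystander check in the side view: changed pixels vs start, per blob
b=snap('side','s8');d=cv2.absdiff(cv2.GaussianBlur(b,(5,5),0),cv2.GaussianBlur(cv2.imread('pics/side0.png'),(5,5),0)).max(2)>50
n,l,st,c=cv2.connectedComponentsWithStats(d.astype(np.uint8));print([(x[:5].tolist()) for x in st[1:] if x[4]>25])
E
```

```text
[ 0.61278187 -0.16029504  0.13245356] [-7.41274922 -0.71778585 16.45535003] [-0.09922411  1.89101865  0.28267363] 0.17421323853373927
[[410, 0, 24, 14, 299], [535, 0, 18, 81, 669], [336, 11, 52, 29, 335], [323, 39, 12, 11, 58], [438, 38, 48, 106, 2695], [263, 48, 75, 96, 3021], [462, 102, 98, 243, 8210], [446, 148, 60, 53, 1681], [271, 159, 25, 41, 447], [287, 183, 55, 42, 698], [454, 193, 10, 20, 125], [342, 200, 49, 40, 902], [450, 216, 9, 21, 133], [500, 223, 21, 19, 231], [432, 236, 29, 24, 305], [451, 239, 20, 13, 116], [487, 246, 14, 6, 50]]
```

The wedge is jammed with its tip about 13.8 mm above the floor (14 expected). It holds a steady 17 N press, and the rest of the bench was not touched. I hand in.

```bash
python3 -c "
from workcell import ctrl
print(ctrl.sign_off())"
```

```text
the job is handed in; nothing more can be done
None
```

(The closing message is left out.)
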